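# Put the seed samples away in the bench drawer and lock it

## Task

Pull the specimen drawer out and stand every sample tub from the bench in it, upright, in one row with their broad faces together, between its low end wall on the robot's right and the sliding divider (push that back first if there is too little room). Then push the divider towards the tubs until you feel the whole row firmly packed against that end wall, shut the drawer fully home and swing the hook latch all the way down, in that order. Leave the glass dish, the bottle and the forceps where they are.

Things in the scene. Friction and masses are not known exactly. Their poses are not given: they have to be found in the camera images.
- cabinet: Low white bench cabinet, 260 deep (its x) x 320 wide (its y) x 95 mm high, fixed to the bench, one drawer. Origin: centre of its underside; its front face is 130 mm from the origin towards -x of its frame, facing the robot (turned a few degrees from start to start). Its y axis points left seen from the robot.
- drawer (a joint): How far the drawer is pulled out along the cabinet's -x (m): 0 shut, 0.16 fully open. It starts a few cm open. Slides with about 1.5 N of friction and stays where left.
- drawer_handle (a point): Centre of the drawer's bar handle: a level round bar 10 mm thick, 100 mm long along the cabinet's y, standing 45 mm off the drawer front, 68 mm above the bench (cabinet top 95 mm); can be pinched from above across the cabinet's x. Moves with the drawer; axes as the cabinet's.
- drawer_floor (a point): Centre of the drawer's inside floor, 18 mm above the bench; moves with the drawer; axes as the cabinet's. Inside 140 mm along x (+-70) and 280 mm along y (+-140). End walls and back wall are only 12 mm high above the floor; the front panel (x = -70) reaches 92 mm above the bench. The row is packed against the right-hand end wall (y = -140).
- follower: Sliding divider in the drawer: grey upright plate 120 (x) x 12 (y) x 46 mm high; slides along y only with about 3 N of friction, stays where left. Origin: foot, at floor level, of the middle of its pushing face, which faces the right-hand end wall. Travel: y = +88 mm (fully back) to -72 mm from drawer_floor; starts 10 to 60 mm forward of fully back. 8 to 15 N of push packs a row firmly.
- follower_fin (a point): Grip point of the divider's fin: a vertical fin 10 mm thick (x), reaching 12 to 51 mm behind the pushing face (along y) and 54 mm above the drawer floor, to be pinched across x. The point is 33 mm behind the face, 44 mm above the drawer floor.
- latch (a joint): Angle of the hook latch (rad): 0 fully down, level and pointing to the robot with its hook in front of the drawer front; about 1.57 standing straight up; it starts leaning back at 1.75 to 2.0. Friction about 3 N at the crossbar; it stays where left.
- latch_bar (a point): Centre of the latch's black crossbar, a round bar 14 mm thick and 54 mm long along the cabinet's y, 95 mm from the hinge. It can be pinched from above across the cabinet's x through the whole swing.
- latch_hinge (a point): The latch's hinge axis (along the cabinet's y), 110 mm above the bench, 35 mm behind the cabinet's front face, 100 mm to the right of its middle. From here the crossbar is at 95 mm x (-cos(angle) along cabinet x, sin(angle) up).
- tub1: Sample tub: closed white plastic box with grey lid, 60 mm (x) x 44 mm (y) x 52 mm high, about 0.15 to 0.3 kg; origin: centre of its underside. Its broad faces are the 60 mm wide ones, facing its +-y. Stands loose on the bench on the robot's right. Two to four tubs are present.
- tub2: Sample tub: closed white plastic box with grey lid, 60 mm (x) x 44 mm (y) x 52 mm high, about 0.15 to 0.3 kg; origin: centre of its underside. Its broad faces are the 60 mm wide ones, facing its +-y. Stands loose on the bench on the robot's right. Two to four tubs are present.
- tub3: Sample tub: closed white plastic box with grey lid, 60 mm (x) x 44 mm (y) x 52 mm high, about 0.15 to 0.3 kg; origin: centre of its underside. Its broad faces are the 60 mm wide ones, facing its +-y. Stands loose on the bench on the robot's right. Two to four tubs are present.
- tub4: Sample tub: closed white plastic box with grey lid, 60 mm (x) x 44 mm (y) x 52 mm high, about 0.15 to 0.3 kg; origin: centre of its underside. Its broad faces are the 60 mm wide ones, facing its +-y. Stands loose on the bench on the robot's right. Two to four tubs are present.
- dish: Glass dish, 96 mm across, 18 mm high, on the left; leave alone. Origin: centre of its underside.
- bottle: Amber bottle, 60 mm across, 140 mm high, on the left; leave alone. Origin: centre of its underside.
- forceps: Steel forceps, 120 mm long along its x, 7 mm high, lying on the right near the robot; leave alone. Origin: centre of its underside.

How it is judged:
By the outcome, as a careful person would: the job done as asked, in the order asked, and still so for the second after the job is handed in, with the robot touching nothing.
Of tub1, tub2, tub3, tub4 only 2 to 4 are there at a start; the rules pass over those that are not, and their reading is None.
At some moment in a run one of tub1, tub2, tub3, tub4 may be knocked a few centimetres aside while the robot is not near it.
Once in a run the grip may slacken for a moment while it holds something.
It also fails if it takes over 210 s, if anything falls off the work surface, if the arm or the gripper's body presses on something with over 40 N, if the wrist force passes 120 N, or if a joint passes its speed limit or range.

## Robot

A 6-joint arm with a two-finger parallel gripper is mounted at the origin on the work surface. World frame = base frame: x ahead of the robot, y to its left, z up, the work surface at z = 0. Lengths are in mm, angles in rad, forces in N, time in s.
With the tool pointing down it reaches from about 275 to 750 mm from the base axis. Payload 10.2 kg.
Tool frame: the origin (TCP) lies midway between the tips of the shut fingers; the grasp point (between the pads) lies 19 mm behind it; z points along the fingers, y is the line along which they close (so a half turn about z gives the same grasp; the last joint's range is limited). The gripper opens to 85 mm and grips with 20 to 120 N. Pads are 22 mm wide; open, the fingers measure 114 mm over their backs; the gripper's body (76 mm by 85 mm) begins 54 mm behind the grasp point. The pads swing forward as they close: fully open they stand 13 mm farther back than shut.
Start: joints at [-1.436, 0.313, 1.498, -0, 1.331, -0.223], TCP at [183.85, -491.762, 231.294] pointing down, gripper open.
Joint ranges: [-2.94, 2.94], [-0.97, 2.17], [0.19, 2.56], [-1.23, 4.37], [0.02, 3.11], [-2.88, 2.88]. Speed limits (rad/s): [2.39, 2.39, 3.01, 3.14, 3.14, 3.14].

## Interface

Orientations are given as a unit quaternion [w, x, y, z].
In Python, from rig import ctrl, capture, camera_info gives the robot as it stands.
- The arm moves only by the tool apply_moves, never from a script. Its argument "targets" is a list of rows, each a list of 3 entries, a list of its own where there are three numbers: the finger opening in mm, from 0 to 85.4, then the shift along the world's x, y, z in mm, then the turn, a rotation vector about the world's x, y, z in degrees. In form: [[grip, [dx, dy, dz], [rx, ry, rz]], ...]. A call has 1 to 20 rows; each row is the pose to reach, as a shift and turn from the pose commanded when the call began; what a row does not reach only later rows make up. A row lasts 1/10 s, in which the tool goes at most 50 mm and 8.59 degrees, less where a joint would pass 70% of its speed; a pose out of reach is approached as far as the arm can. A call with a gripper value outside its range is refused whole. The fingers move at their own pace and stop on an object; "squeeze" is the grip in N (left out, the last holds). Time passes only in rows, so rows that repeat a pose let the fingers close. It gives the time, the measured TCP pose, the force, the opening and the grip force at its end, in the units of the state.
- ctrl.sense(): the state, without advancing time (a new reading comes with each control period).
- capture(name): name is "side" or "top"; returns (picture, depth): 384x512x3 uint8, blue, green, red; 384x512 float32, mm along the optical axis (not along the pixel's ray), 0 where there is no reading.
- camera_info(name): a dict with "vfov" (degrees; the focal length in pixels is half the picture's height over the tangent of half this angle, whatever the lens; pixels are square), "cx", "cy" (the principal point, pixels), "k1" (the pictures are not rectified: a ray, as slopes to the right and down, at radius r is drawn at 1 + k1 r^2 times it, then the intrinsics apply), "extrinsics" (4x4, takes a point from camera to world coordinates). Camera axes: x right, y down, z forward; pixel columns grow to the right and rows downward; lengths in mm; the calibration is good to about 2 mm. A picture is of the moment at which its call begins. camera_info takes no time and is no camera call.
- ctrl.finish_job(): hands the job in; it is judged then, once.
The state is a dict: "time_s": time; "joints": joint angles; "dq": joint speeds; "tau": joint torques, N m; "eef_pos": TCP position; "ee_rot": TCP orientation; "force": force on the tool from outside, world axes, zero at the start; "wrist_torque": the same for the moment, N m; "grip_width": opening from 0.0 (shut) to 1.0 (fully open); "grip_force": force on a finger pad.
Only numpy, scipy, OpenCV 4.12 (cv2) and the standard library are available. Lean on these libraries where they do the work, as an engineer would, in place of code of your own. Each camera call takes 0.05 s, during which the arm holds its last target. There are 200 camera calls.

## Working session

There is one attempt and no reset: what is moved stays moved. The work goes in short steps, Python scripts to look and compute and a tool call to move; the robot and the scene stay as the last step left them, time stands still between calls to the robot, and variables do not carry over. Pictures are saved under pics/ and viewed, at most 14 in all, crops included, and the job is handed in when it is done.

Besides the shell and the picture viewer there is one more tool, called after ">>>" by a JSON object that holds its "op" and its "data". apply_moves: Moves the arm, as the interface text tells. Its arguments: {"type":"object","properties":{"targets":{"type":"array","items":{"type":"array"}},"squeeze":{"type":"number"}},"required":["targets"]}

```bash
ls; mkdir -p pics; cat > h.py <<'E'
import numpy as np, cv2
from rig import ctrl, capture, camera_info
def K(n):
    i=camera_info(n); f=192/np.tan(np.radians(i["vfov"])/2); return i,f
def rays(n,uv):
    i,f=K(n); uv=np.atleast_2d(uv).astype(float)
    d=(uv-[i["cx"],i["cy"]])/f; s=d.copy()
    for _ in range(20): s=d/(1+i["k1"]*(s**2).sum(1,keepdims=True))
    E=np.array(i["extrinsics"]); D=np.c_[s,np.ones(len(s))]@E[:3,:3].T
    return E[:3,3],D
def onz(n,uv,z):
    o,D=rays(n,uv); return o+D*((z-o[2])/D[:,2:3])
def dep(n,uv,d):
    o,D=rays(n,uv); uv=np.atleast_2d(uv).astype(int); return o+D*d[uv[:,1],uv[:,0]][:,None]
def cloud(n,d):
    v,u=np.mgrid[0:384,0:512]; o,D=rays(n,np.c_[u.ravel(),v.ravel()])
    return (o+D*d.reshape(-1,1)).reshape(384,512,3)
E
python3 - <<'E'
from h import *
a,da=capture("top"); b,db=capture("side")
cv2.imwrite("pics/top0.png",a); cv2.imwrite("pics/side0.png",b); np.savez("c0.npz",a=a,da=da,b=b,db=db)
for n in("top","side"): print(camera_info(n))
print(ctrl.sense())
E
```

```text
pics
{'vfov': 42.29667681801627, 'cx': 261.92285763400366, 'cy': 184.91909479750018, 'k1': -0.08310166574249318, 'extrinsics': array([[ 1.12294977e-02, -9.85278671e-01,  1.70586751e-01,
         2.73132409e+02],
       [-9.99826643e-01, -8.52978109e-03,  1.65507554e-02,
        -2.71543442e+00],
       [-1.48520386e-02, -1.70743035e-01, -9.85203650e-01,
         1.68345634e+03],
       [ 0.00000000e+00,  0.00000000e+00,  0.00000000e+00,
         1.00000000e+00]])}
{'vfov': 49.697080092166566, 'cx': 260.2934136977502, 'cy': 190.99136522925556, 'k1': 0.021727062082863607, 'extrinsics': array([[ 9.94412955e-01, -7.29856616e-02,  7.62624901e-02,
         4.58518041e+02],
       [-1.04615824e-01, -5.85001149e-01,  8.04256915e-01,
        -9.54903540e+02],
       [-1.40855787e-02, -8.07741759e-01, -5.89368176e-01,
         8.22827021e+02],
       [ 0.00000000e+00,  0.00000000e+00,  0.00000000e+00,
         1.00000000e+00]])}
{'time_s': 0.1, 'joints': array([-1.43638771e+00,  3.13379469e-01,  1.49831709e+00,  4.06744709e-06,
        1.33100699e+00, -2.23381665e-01]), 'dq': array([ 6.58235157e-04,  7.26048929e-05, -9.23478628e-04, -1.07293694e-04,
        2.17999197e-03, -5.89097561e-04]), 'tau': array([ 2.79473781e-03, -4.12900507e+01, -2.60139155e+01, -1.68671791e-04,
        3.04002111e-03, -8.23698912e-06]), 'eef_pos': array([ 183.82681617, -491.53522916,  230.81633738]), 'ee_rot': array([-5.54809159e-04,  9.84040829e-01,  1.77941953e-01,  2.66750478e-05]), 'force': array([-0.83037777,  0.2182731 ,  0.34173647]), 'wrist_torque': array([ 0.02005098, -0.02395016, -0.03734743]), 'grip_force': 0.0, 'grip_width': 0.9997636032894399}
```

View pics/top0.png

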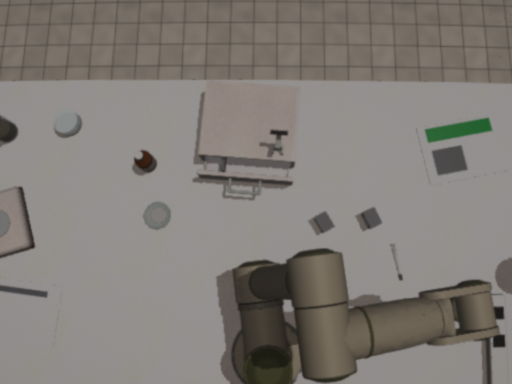

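View pics/side0.png

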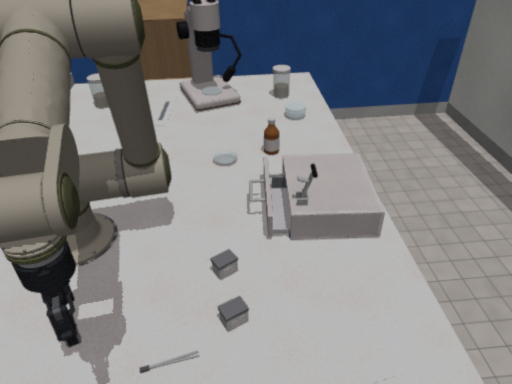

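Top view: the cabinet's top face runs from about (207,82) to (295,165). The handle bar is near (240,195), the crossbar at (279,132), and two tubs at (322,222) and (371,218). The side view shows the same two tubs at (225,264) and (233,313). The area under the arm is still hidden.

```bash
python3 - <<'E'
from h import *
z=np.load("c0.npz"); a,da,b,db=[z[k] for k in("a","da","b","db")]
c=cloud("top",da); 
m=((abs(c[...,2]-95)<6)&(c[...,0]>350)&(abs(c[...,1])<350)).astype(np.uint8)
m=cv2.morphologyEx(m,cv2.MORPH_OPEN,np.ones((5,5)))
n,l,s,_=cv2.connectedComponentsWithStats(m); k=1+np.argmax(s[1:,4]); print("top plane",s[k])
P=c[l==k]; print("z med",np.median(P[:,2])); r=cv2.minAreaRect(P[:,:2].astype(np.float32)); print(r)
# tubs
for nm,img,cl in(("top",a,c),("side",b,cloud("side",db))):
    mm=((cl[...,2]>35)&(cl[...,2]<70)&(cl[...,0]>150)&(cl[...,0]<480)&(cl[...,1]<-80)&(cl[...,1]>-600)).astype(np.uint8)
    mm=cv2.morphologyEx(mm,cv2.MORPH_OPEN,np.ones((3,3)))
    n,l,s,cc=cv2.connectedComponentsWithStats(mm)
    for i in range(1,n):
        if s[i,4]<25: continue
        Q=cl[l==i]; Q=Q[Q[:,2]>np.median(Q[:,2])-6]; print(nm,s[i],cc[i].round(1),np.median(Q[:,2]).round(1),cv2.minAreaRect(Q[:,:2].astype(np.float32)))
def crop(img,x0,y0,x1,y1,f): return cv2.resize(img[y0:y1,x0:x1],None,fx=f,fy=f,interpolation=cv2.INTER_CUBIC)
A=crop(a,190,70,390,240,4); cv2.imwrite("pics/c_top.png",cv2.convertScaleAbs(A,alpha=1.5)[:600,:800])
E
```

```text
top plane [230 133  21  23 213]
z med 95.62319174130926
((691.086181640625, 96.06852722167969), (86.42827606201172, 50.1943359375), 24.319623947143555)
top [363 209  19  19 236] [371.8 217.5] 52.5 ((451.3567810058594, -340.1694641113281), (58.88209915161133, 44.9803581237793), 27.10090446472168)
top [315 211  19  21 246] [323.6 221.2] 52.9 ((436.2610778808594, -179.82659912109375), (59.75921630859375, 44.004127502441406), 30.316085815429688)
side [211 250  27  21 360] [224.1 259.7] 49.8 ((434.1300964355469, -181.88833618164062), (61.26282501220703, 45.82915496826172), 31.430986404418945)
side [218 296  29  26 489] [232.8 308.8] 50.5 ((449.8307189941406, -340.9727783203125), (61.02046203613281, 44.59004211425781), 26.570606231689453)
```

```bash
python3 - <<'E'
from h import *
z=np.load("c0.npz"); b=z["b"]
cv2.imwrite("pics/c_side.png",cv2.convertScaleAbs(cv2.resize(b[140:340,200:400],None,fx=3,fy=3,interpolation=cv2.INTER_CUBIC),alpha=1.3))
E
```

```text
(no output)
```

View pics/c_top.png

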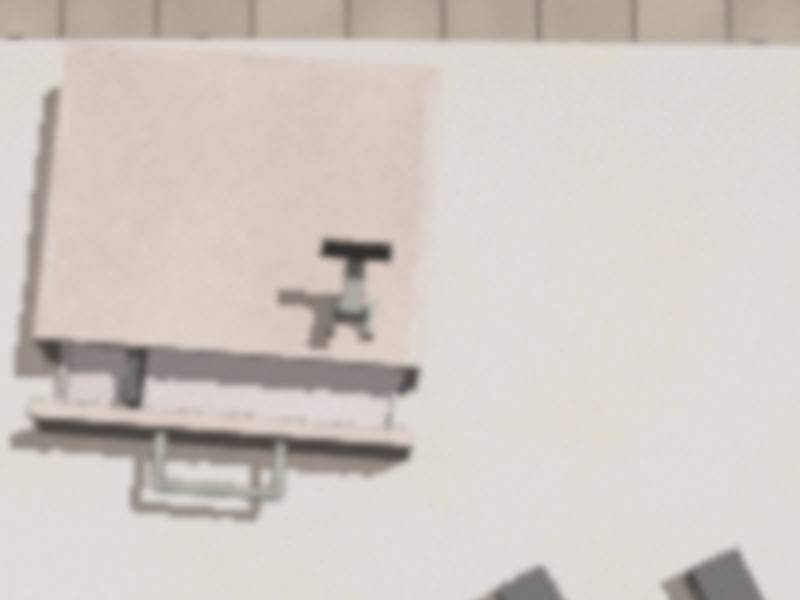

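View pics/c_side.png

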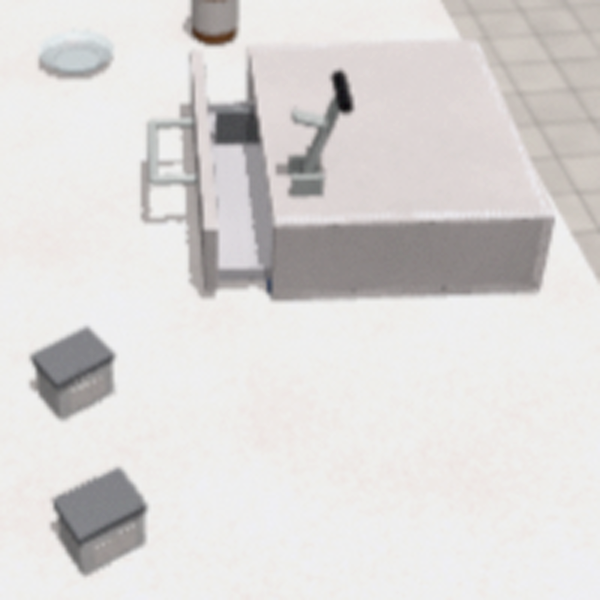

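The crops show the cabinet's front top edge at top-image pixels (198.8,154.5)–(293.8,161.3) and its back corners at (206.5,80.5) and (299,86.8). The handle bar runs (229,192)–(261,194), the crossbar is at (279,132.5), and the divider sits near (222,161) under the front edge.

```bash
cat > cab.py <<'E'
from h import *
C=onz("top",[[198.9,154.5],[293.8,161.3],[299,86.8],[206.5,80.5]],95)[:,:2]
if __name__=="__main__":
    print(C.round(1)); 
    for i in range(4): print(np.linalg.norm(C[i]-C[(i+1)%4]).round(1))
    yv=(C[0]-C[1]+C[3]-C[2]); print("yaw",np.degrees(np.arctan2(-yv[0],yv[1]))); print("centre",C.mean(0))
    yv/=np.linalg.norm(yv); xv=np.array([yv[1],-yv[0]]); fm=C[:2].mean(0); print("front mid",fm,"xv",xv)
    O=C.mean(0)
    loc=lambda p:np.array([(p[:2]-O)@xv,(p[:2]-O)@yv])
    H=onz("top",[[229.5,192],[245,193],[261,194.2]],68+5)
    for p in H: print("handle",p.round(1),loc(p).round(1))
    Hs=onz("side",[[200+150/3,140+122/3],[200+153/3,140+181/3]],73); print("handle side",Hs.round(1),[loc(p).round(1) for p in Hs])
    z=np.load("c0.npz")
    for n,d in(("top",z["da"]),("side",z["db"])):
        c=cloud(n,d); L=np.stack([(c[...,:2]-O)@xv,(c[...,:2]-O)@yv,c[...,2]],-1)
        m=(L[...,0]>-320)&(L[...,0]<-160)&(abs(L[...,1])<60)&(L[...,2]>58)&(L[...,2]<82)
        if m.any(): Q=L[m]; print(n,"handle cloud",len(Q),np.percentile(Q,[5,50,95],axis=0).round(1).tolist())
        m=(L[...,0]>-310)&(L[...,0]<-100)&(abs(L[...,1])<165)&(L[...,2]>83)&(L[...,2]<93.5)
        Q=L[m]; Q=Q[Q[:,0]<-133] ; 
        if len(Q): print(n,"front panel top",len(Q),np.percentile(Q,[5,50,95],axis=0).round(1).tolist())
        m=(L[...,2]>120)&(abs(L[...,0])<200)&(L[...,1]<0)&(L[...,1]>-160)
        Q=L[m]; 
        if len(Q): print(n,"latch",len(Q),np.percentile(Q,[5,50,95],axis=0).round(1).tolist()); Q=Q[Q[:,2]>185]; print(Q.mean(0) if len(Q) else '')
        m=(L[...,2]>50)&(L[...,2]<80)&(L[...,0]>-190)&(L[...,0]<-132)&(abs(L[...,1])<135)
        Q=L[m]
        if len(Q): print(n,"follower",len(Q),np.percentile(Q,[5,50,95],axis=0).round(1).tolist())
E
python3 cab.py
```

```text
[[648.1 232.8]
 [627.6 -79.5]
 [885.1 -97.3]
 [906.2 216.1]]
313.0
258.2
314.2
258.6
yaw -3.8079073238087306
centre [766.74128324  68.02219398]
front mid [637.8257612   76.63936925] xv [ 0.99779231 -0.06641161]
handle [527.4 130.7  73. ] [-243.    46.7]
handle [524.5  79.7  73. ] [-242.4   -4.5]
handle [521.  27.  73.] [-242.4  -57.2]
handle side [[528.9 127.7  73. ]
 [523.1  24.8  73. ]] [array([-241.3,   43.8]), array([-240.2,  -59.3])]
top handle cloud 213 [[-241.8, -51.4, 63.0], [-228.9, -3.1, 72.4], [-192.1, 54.5, 78.6]]
top front panel top 297 [[-193.0, -139.2, 84.4], [-186.8, 2.4, 90.2], [-179.5, 138.0, 93.1]]
top latch 162 [[-102.8, -119.4, 121.4], [-70.4, -98.5, 196.1], [-58.9, -76.7, 211.2]]
[-65.4282461  -98.61313285 204.09210188]
top follower 45 [[-166.1, 74.8, 52.2], [-151.5, 80.3, 63.5], [-134.5, 85.7, 70.2]]
side handle cloud 157 [[-243.0, -53.5, 65.8], [-231.1, -2.2, 71.7], [-195.4, 51.8, 75.2]]
side front panel top 244 [[-194.7, -154.4, 88.1], [-188.2, -34.4, 91.7], [-181.8, 137.6, 93.4]]
side latch 219 [[-103.9, -124.7, 129.5], [-78.8, -104.1, 175.4], [-62.7, -82.2, 207.1]]
[ -67.78628106 -103.86028707  202.3867955 ]
side follower 69 [[-168.9, 71.4, 51.1], [-152.2, 75.6, 60.8], [-133.5, 86.5, 65.6]]
```

>>> {"op": "apply_moves", "data": {"targets": [[40,[342,573,-80],[0,0,65.7]],[40,[342,573,-80],[0,0,65.7]],[40,[342,573,-80],[0,0,65.7]],[40,[342,573,-80],[0,0,65.7]],[40,[342,573,-80],[0,0,65.7]],[40,[342,573,-80],[0,0,65.7]],[40,[342,573,-80],[0,0,65.7]],[40,[342,573,-80],[0,0,65.7]],[40,[342,573,-80],[0,0,65.7]],[40,[342,573,-80],[0,0,65.7]],[40,[342,573,-80],[0,0,65.7]],[40,[342,573,-80],[0,0,65.7]],[40,[342,573,-80],[0,0,65.7]],[40,[342,573,-80],[0,0,65.7]],[40,[342,573,-80],[0,0,65.7]],[40,[342,573,-80],[0,0,65.7]],[40,[342,573,-80],[0,0,65.7]],[40,[342,573,-80],[0,0,65.7]]], "squeeze": 40}}

```text
time_s: 1.9
eef_pos: [525.7, 80.3, 151.6]
ee_rot: [0.0, 0.731, 0.683, 0.0]
force: [-0.5, 0.8, -0.7]
grip_width: 0.467
grip_force: 0.0
```

```bash
cat > tubs.py <<'E'
from h import *
def tubs(x0=150,x1=480,y0=-600,y1=-80,zlo=35,zhi=75):
    for nm in("top","side"):
        img,d=capture(nm); cl=cloud(nm,d); cv2.imwrite(f"pics/last_{nm}.png",img)
        mm=((cl[...,2]>zlo)&(cl[...,2]<zhi)&(cl[...,0]>x0)&(cl[...,0]<x1)&(cl[...,1]<y1)&(cl[...,1]>y0)).astype(np.uint8)
        mm=cv2.morphologyEx(mm,cv2.MORPH_OPEN,np.ones((3,3)))
        n,l,s,cc=cv2.connectedComponentsWithStats(mm)
        for i in range(1,n):
            if s[i,4]<60: continue
            Q=cl[l==i]; Q=Q[Q[:,2]>np.median(Q[:,2])-6]; (c,w,an)=cv2.minAreaRect(Q[:,:2].astype(np.float32))
            ax=an if w[0]>w[1] else an+90
            print(nm,s[i,4],"z",np.median(Q[:,2]).round(1),"c",np.round(c,1),"size",np.round(w,1),"long-axis deg",round((ax+90)%180-90,1))
if __name__=="__main__": tubs()
E
python3 tubs.py
```

```text
top 237 z 52.8 c [ 450.7 -339.1] size [58.6 46. ] long-axis deg 26.3
top 247 z 52.7 c [ 436.4 -180.2] size [60.  44.3] long-axis deg 31.0
side 363 z 49.9 c [ 434.2 -183.2] size [60.2 48.3] long-axis deg 31.2
side 490 z 50.4 c [ 449.5 -341. ] size [60.  46.2] long-axis deg 25.5
```

View pics/last_top.png

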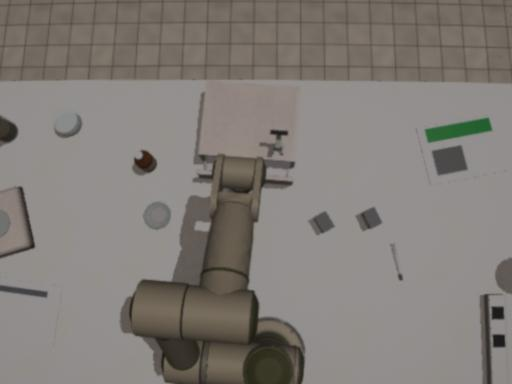

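With the arm clear of the right side, the top view shows exactly two tubs, at (322,222) and (370,218). I'll go down onto the handle next.

>>> {"op": "apply_moves", "data": {"targets": [[40,[0,0,-40],[0,0,0]],[40,[0,0,-70],[0,0,0]],[40,[0,0,-90],[0,0,0]],[40,[0,0,-103],[0,0,0]],[40,[0,0,-103],[0,0,0]],[0,[0,0,-103],[0,0,0]],[0,[0,0,-103],[0,0,0]],[0,[0,0,-103],[0,0,0]],[0,[0,0,-103],[0,0,0]],[0,[0,0,-103],[0,0,0]]]}}

```text
time_s: 3.0
eef_pos: [526.7, 81.1, 49.5]
ee_rot: [0.001, 0.73, 0.683, 0.001]
force: [-0.6, -0.6, 6.5]
grip_width: 0.096
grip_force: 39.2
```

>>> {"op": "apply_moves", "data": {"targets": [[0,[-8,0.5,0],[0,0,0]],[0,[-20,1.3,0],[0,0,0]],[0,[-35,2.3,0],[0,0,0]],[0,[-50,3.3,0],[0,0,0]],[0,[-65,4.3,0],[0,0,0]],[0,[-78,5.2,0],[0,0,0]],[0,[-86,5.7,0],[0,0,0]],[0,[-90,6,0],[0,0,0]],[0,[-90,6,0],[0,0,0]]], "squeeze": 60}}

```text
time_s: 3.9
eef_pos: [436.1, 87.5, 49.6]
ee_rot: [0.001, 0.73, 0.683, 0.001]
force: [-1.6, 2.6, 11.8]
grip_width: 0.092
grip_force: 59.5
```

>>> {"op": "apply_moves", "data": {"targets": [[0,[-4,0.3,0],[0,0,0]],[0,[-8,0.5,0],[0,0,0]],[0,[-12,0.8,0],[0,0,0]],[0,[-14,0.9,0],[0,0,0]]]}}

```text
time_s: 4.3
eef_pos: [422.7, 88.5, 49.6]
ee_rot: [0.001, 0.73, 0.683, 0.002]
force: [1.8, 3.0, 9.4]
grip_width: 0.093
grip_force: 59.5
```

>>> {"op": "apply_moves", "data": {"targets": [[0,[-3,0.2,0],[0,0,0]],[0,[-6,0.4,0],[0,0,0]]]}}

```text
time_s: 4.5
eef_pos: [419.0, 88.7, 49.7]
ee_rot: [0.003, 0.73, 0.683, 0.004]
force: [23.9, 5.0, -11.1]
grip_width: 0.089
grip_force: 58.2
```

>>> {"op": "apply_moves", "data": {"targets": [[0,[3,-0.2,0],[0,0,0]],[40,[3,-0.2,0],[0,0,0]],[40,[3,-0.2,0],[0,0,0]],[40,[3,-0.2,0],[0,0,0]],[40,[3,-0.2,30],[0,0,0]],[40,[3,-0.2,70],[0,0,0]],[60,[-20,-80,120],[0,0,0]],[60,[-30,-130,160],[0,0,0]],[60,[-30,-180,160],[0,0,0]],[60,[-30,-180,160],[0,0,0]]]}}

```text
time_s: 5.5
eef_pos: [385.7, -87.5, 207.4]
ee_rot: [0.0, 0.73, 0.684, 0.0]
force: [1.5, 0.6, 0.1]
grip_width: 0.705
grip_force: 0.0
```

```bash
python3 tubs.py; python3 - <<'E'
from h import *
print(ctrl.sense()["eef_pos"])
O=np.array([766.74,68.02]); xv=np.array([.99779,-.06641]); yv=np.array([.06641,.99779])
out=[]
for n in("top","side"):
    img,d=capture(n); c=cloud(n,d); L=np.stack([(c[...,:2]-O)@xv,(c[...,:2]-O)@yv,c[...,2]],-1)
    np.savez(f"open_{n}.npz",img=img,L=L)
    def rep(t,lo,hi):
        m=np.all((L>lo)&(L<hi),-1); Q=L[m]
        if len(Q): print(n,t,len(Q),np.percentile(Q,[3,50,97],axis=0).round(1).tolist())
    rep("floor",[-285,-135,8],[-155,40,25]); rep("panel top",[-320,-165,86],[-270,165,99]); rep("handle",[-360,-60,60],[-330,60,80])
    rep("fol plate",[-290,-140,58],[-140,85,66.5]); rep("fin",[-290,0,68],[-140,140,76]); rep("all mid",[-285,-130,35],[-140,135,80])
    u=(200,130,330,240) if n=="top" else (220,120,340,260)
    out.append(cv2.resize(img[u[1]:u[3],u[0]:u[2]],(400,340),interpolation=cv2.INTER_CUBIC))
cv2.imwrite("pics/open.png",cv2.convertScaleAbs(np.hstack(out),alpha=1.3))
E
```

```text
top 237 z 52.5 c [ 451.3 -340.2] size [58.7 46.6] long-axis deg 26.8
side 363 z 50.0 c [ 433.8 -181.4] size [61.3 47.7] long-axis deg 32.1
side 489 z 50.3 c [ 449.2 -340.8] size [60.2 47.2] long-axis deg 27.9
[386.48372358 -90.83779054 208.1525192 ]
top floor 1715 [[-273.6, -129.2, 11.4], [-216.7, -48.2, 18.2], [-159.4, 34.7, 24.1]]
top panel top 354 [[-300.6, -113.3, 86.6], [-293.9, 18.9, 92.2], [-286.6, 147.1, 98.2]]
top handle 118 [[-350.2, -51.2, 65.7], [-345.0, 1.9, 72.6], [-332.6, 55.6, 79.0]]
top fol plate 73 [[-271.2, 75.0, 58.8], [-210.4, 79.8, 62.9], [-161.8, 84.5, 65.9]]
top fin 55 [[-266.1, 75.1, 68.3], [-217.2, 90.2, 70.4], [-166.2, 123.5, 75.4]]
top all mid 226 [[-273.9, 74.3, 36.4], [-217.9, 81.6, 63.5], [-147.2, 120.5, 77.0]]
side floor 1415 [[-281.6, -119.0, 15.3], [-220.6, -48.6, 18.3], [-158.7, 34.4, 21.5]]
side panel top 292 [[-302.6, -153.5, 87.7], [-295.7, -29.4, 91.9], [-288.9, 144.8, 95.1]]
side handle 86 [[-351.7, -51.9, 68.6], [-345.0, -12.6, 71.7], [-330.7, 52.8, 75.1]]
side fol plate 115 [[-289.0, -5.6, 58.6], [-221.6, 77.0, 63.0], [-162.8, 84.0, 66.2]]
side fin 30 [[-288.9, 23.5, 68.6], [-220.1, 99.8, 72.2], [-213.7, 122.9, 75.2]]
side all mid 367 [[-274.1, 71.8, 36.3], [-218.4, 76.5, 54.5], [-162.5, 107.9, 72.1]]
```

View pics/open.png

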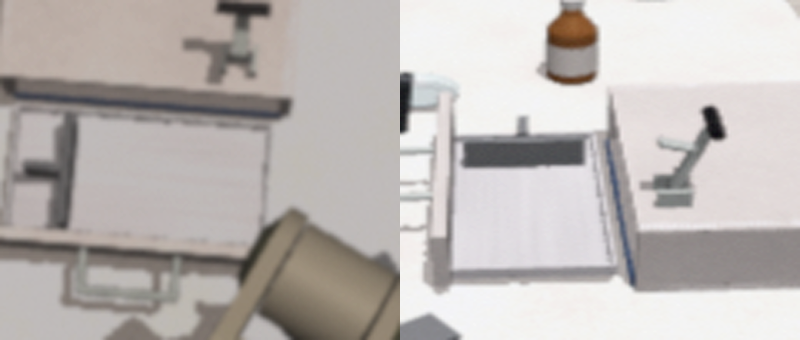

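Drawer is fully open with its floor at z≈18. The floor centre is at local x≈-218 and the divider face at y≈+73, so there is room for both tubs. I'll fetch tub A at (435,-181), whose long axis lies at 31°.

>>> {"op": "apply_moves", "data": {"targets": [[85,[20,-40,-30],[0,0,9]],[85,[46,-89,-60],[0,0,18]],[85,[46,-89,-100],[0,0,27]],[85,[46,-89,-110],[0,0,35]],[85,[46,-89,-110],[0,0,35]],[85,[46,-89,-110],[0,0,35]],[85,[46,-89,-140],[0,0,35]],[85,[46,-89,-170],[0,0,35]],[85,[46,-89,-190],[0,0,35]],[85,[46,-89,-200],[0,0,35]],[85,[46,-89,-200],[0,0,35]],[40,[46,-89,-200],[0,0,35]],[40,[46,-89,-200],[0,0,35]],[40,[46,-89,-200],[0,0,35]],[40,[46,-89,-200],[0,0,35]],[40,[46,-89,-200],[0,0,35]],[40,[46,-89,-200],[0,0,35]]], "squeeze": 40}}

```text
time_s: 7.4
eef_pos: [433.2, -175.5, 7.8]
ee_rot: [0.001, 0.491, 0.871, -0.0]
force: [-1.4, 1.9, 6.9]
grip_width: 0.696
grip_force: 43.8
```

>>> {"op": "apply_moves", "data": {"targets": [[40,[0,0,20],[0,0,0]],[40,[0,0,50],[0,0,0]],[40,[0,0,85],[0,0,0]],[40,[0,0,115],[0,0,0]],[40,[0,0,125],[0,0,0]],[40,[15,20,125],[0,0,-6]],[40,[35,48,125],[0,0,-13]],[40,[55,76,125],[0,0,-20]],[40,[75,104,125],[0,0,-27]],[40,[92,128,125],[0,0,-32]],[40,[104,145,125],[0,0,-35]],[40,[109,151,125],[0,0,-35]],[40,[109,151,125],[0,0,-35]],[40,[109,151,125],[0,0,-35]]], "squeeze": 50}}

```text
time_s: 8.8
eef_pos: [540.9, -24.8, 131.0]
ee_rot: [-0.0, 0.73, 0.683, -0.0]
force: [-0.3, -0.4, -2.2]
grip_width: 0.696
grip_force: 55.4
```

```bash
cat > chk.py <<'E'
from h import *
O=np.array([766.74,68.02]); xv=np.array([.99779,-.06641]); yv=np.array([.06641,.99779])
s=ctrl.sense(); p=s["eef_pos"]; w,x,y,z=s["ee_rot"]
print("t",s["time_s"],"tcp",p.round(1),"local",((p[:2]-O)@xv).round(1),((p[:2]-O)@yv).round(1),"closing yaw",np.degrees(2*np.arctan2(y,x)-np.pi/2).round(2),"w",s["grip_width"],"f",s["force"].round(1))
E
python3 chk.py; python3 - <<'E'
from h import *
from chk import *
img,d=capture("side"); c=cloud("side",d); L=np.stack([(c[...,:2]-O)@xv,(c[...,:2]-O)@yv,c[...,2]],-1)
cv2.imwrite("pics/held.png",cv2.resize(img[100:300,180:400],None,fx=3,fy=3))
# right face of held tub (facing camera, -y)
m=np.all((L>[-260,-150,112])&(L<[-180,-60,165]),-1); Q=L[m]; print(len(Q),np.percentile(Q,[3,50,97],axis=0).round(1))
E
```

```text
t 8.8 tcp [540.9 -24.8 131. ] local -219.1 -107.7 closing yaw -3.77 w 0.6958862376471757 f [-0.3 -0.4 -2.2]
t 8.8 tcp [540.9 -24.8 131. ] local -219.1 -107.7 closing yaw -3.77 w 0.6958862376471757 f [-0.3 -0.4 -2.2]
299 [[-255.7 -135.2  126. ]
 [-220.7 -131.4  147.1]
 [-184.  -113.4  163.9]]
```

View pics/held.png

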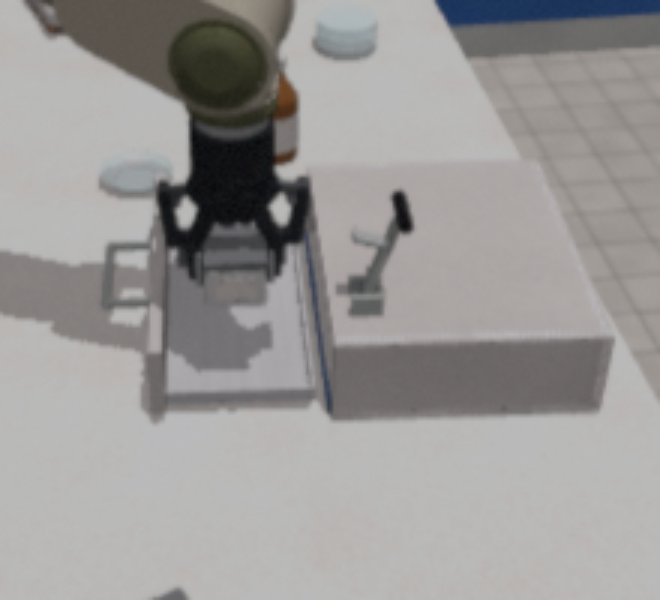

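The side view shows the tub held level over the drawer at about (235,285) in the crop. Its right face measures -132 to -135, so it clears the wall at -140.

>>> {"op": "apply_moves", "data": {"targets": [[40,[0,0,-25],[0,0,0]],[40,[0,0,-55],[0,0,0]],[40,[0,0,-80],[0,0,0]],[40,[0,0,-95],[0,0,0]],[40,[0,0,-101],[0,0,0]],[40,[0,0,-105],[0,0,0]],[40,[0,0,-105],[0,0,0]],[40,[0,0,-105],[0,0,0]]]}}

```text
time_s: 9.65
eef_pos: [541.9, -24.4, 27.2]
ee_rot: [0.001, 0.73, 0.683, 0.0]
force: [0.2, 0.2, -1.6]
grip_width: 0.699
grip_force: 55.6
```

```bash
python3 chk.py
```

```text
t 9.65 tcp [541.9 -24.4  27.2] local -218.2 -107.2 closing yaw -3.81 w 0.6986580796219287 f [ 0.2  0.2 -1.6]
```

>>> {"op": "apply_moves", "data": {"targets": [[40,[0,0,-1],[0,0,0]],[40,[0,0,-1],[0,0,0]],[78,[0,0,-1],[0,0,0]],[78,[0,0,-1],[0,0,0]],[78,[0,0,-1],[0,0,0]],[78,[0,0,20],[0,0,0]],[78,[0,0,50],[0,0,0]],[78,[0,0,90],[0,0,0]],[85,[0,0,120],[0,0,0]],[85,[-13,-45,120],[0,0,5]],[85,[-26,-90,120],[0,0,10]],[85,[-39,-135,120],[0,0,15]],[85,[-52,-180,120],[0,0,20]],[85,[-64,-220,120],[0,0,25]],[85,[-64,-220,120],[0,0,31]],[85,[-64,-220,120],[0,0,31]]]}}

```text
time_s: 11.25
eef_pos: [477.0, -244.9, 146.3]
ee_rot: [-0.0, 0.521, 0.853, 0.0]
force: [-0.5, 0.4, 0.2]
grip_width: 0.995
grip_force: 0.0
```

```bash
python3 chk.py; python3 tubs.py; echo drawer; python3 -c "
from tubs import *
tubs(480,620,-110,100,55,80)"
```

```text
t 11.25 tcp [ 477.  -244.9  146.3] local -268.3 -331.5 closing yaw 27.15 w 0.9948404776522265 f [-0.5  0.4  0.2]
top 72 z 52.1 c [ 435.6 -348.2] size [23.4 46.4] long-axis deg -63.3
side 491 z 50.5 c [ 449.4 -340.9] size [60.3 47.5] long-axis deg 25.3
drawer
top 218 z 70.6 c [509.1 -30.6] size [54.6 42.8] long-axis deg 0.1
```

```bash
python3 - <<'E'
from h import *
o=[]
for n,u in(("top",(200,120,360,260)),("side",(180,120,340,260))):
    img,d=capture(n); o.append(cv2.resize(img[u[1]:u[3],u[0]:u[2]],(400,350),interpolation=cv2.INTER_CUBIC))
cv2.imwrite("pics/p1.png",cv2.convertScaleAbs(np.hstack(o),alpha=1.3))
E
```

```text
(no output)
```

View pics/p1.png

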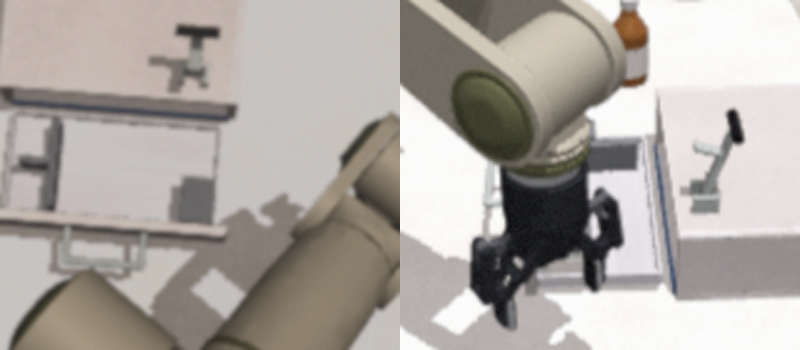

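After release the tub in the drawer was displaced: it now stands upright near the front panel, at about (193,198) in the left crop, or world (509,-31). That looks like the announced knock. I'll grip it across its broad faces and move it back to mid-depth.

>>> {"op": "apply_moves", "data": {"targets": [[70,[5,30,0],[0,0,8]],[70,[12,75,0],[0,0,16]],[70,[19,120,0],[0,0,24]],[70,[26,165,0],[0,0,32]],[70,[31,205,0],[0,0,40]],[70,[32,214,0],[0,0,48]],[70,[32,214,0],[0,0,56]],[70,[32,214,0],[0,0,59]],[70,[32,214,0],[0,0,59]],[70,[32,214,0],[0,0,59]]]}}

```text
time_s: 12.55
eef_pos: [509.5, -29.9, 146.4]
ee_rot: [0.0, 0.034, 0.999, -0.0]
force: [-0.4, 0.3, 0.2]
grip_width: 0.818
grip_force: 0.0
```

```bash
python3 chk.py;  python3 -c "
from tubs import *
tubs(480,620,-110,100,55,80)"
```

```text
t 12.55 tcp [509.5 -29.9 146.4] local -250.2 -114.8 closing yaw 86.11 w 0.818108509307529 f [-0.4  0.3  0.2]
side 235 z 69.9 c [506.4 -31.2] size [50.9 52.3] long-axis deg -5.4
```

>>> {"op": "apply_moves", "data": {"targets": [[70,[-1,-1,-40],[0,0,0]],[70,[-1,-1,-75],[0,0,0]],[70,[-1,-1,-98],[0,0,0]],[70,[-1,-1,-112],[0,0,0]],[70,[-1,-1,-112],[0,0,0]],[25,[-1,-1,-112],[0,0,0]],[25,[-1,-1,-112],[0,0,0]],[25,[-1,-1,-112],[0,0,0]],[25,[-1,-1,-112],[0,0,0]],[25,[-1,-1,-112],[0,0,0]]], "squeeze": 40}}

```text
time_s: 13.65
eef_pos: [509.2, -31.3, 35.5]
ee_rot: [0.001, 0.033, 0.999, -0.0]
force: [-0.4, 0.4, 5.9]
grip_width: 0.506
grip_force: 41.4
```

>>> {"op": "apply_moves", "data": {"targets": [[25,[0,0,4],[0,0,0]],[25,[0,0,8],[0,0,0]],[25,[8,-0.3,8],[0,0,0]],[25,[18,0,8],[0,0,0]],[25,[27,0.5,8],[0,0,0]],[25,[32,1,8],[0,0,0]],[25,[32,1,8],[0,0,0]],[25,[32,1,4],[0,0,0]],[25,[32,1,1],[0,0,0]],[25,[32,1,0],[0,0,0]],[25,[32,1,0],[0,0,0]]]}}

```text
time_s: 14.75
eef_pos: [541.3, -30.2, 35.5]
ee_rot: [0.001, 0.033, 0.999, -0.0]
force: [0.4, 2.4, 8.4]
grip_width: 0.509
grip_force: 41.9
```

```bash
python3 chk.py
```

```text
t 14.75 tcp [541.3 -30.2  35.5] local -218.4 -113.0 closing yaw 86.19 w 0.5093180104130155 f [0.4 2.4 8.4]
```

>>> {"op": "apply_moves", "data": {"targets": [[64,[0,0,0],[0,0,0]],[64,[0,0,0],[0,0,0]],[64,[0,0,0],[0,0,0]],[64,[0,0,25],[0,0,0]],[64,[0,0,65],[0,0,0]],[64,[0,0,105],[0,0,0]],[85,[-13,-44,110],[0,0,-8]],[85,[-26,-88,110],[0,0,-16]],[85,[-39,-132,110],[0,0,-24]],[85,[-52,-176,110],[0,0,-32]],[85,[-65,-220,110],[0,0,-40]],[85,[-78,-264,110],[0,0,-48]],[85,[-91,-310,110],[0,0,-56]],[85,[-91,-310,110],[0,0,-59]],[85,[-91,-310,110],[0,0,-59]],[85,[-91,-310,110],[0,0,-59]]]}}

```text
time_s: 16.35
eef_pos: [449.5, -339.5, 144.2]
ee_rot: [-0.0, 0.52, 0.854, 0.0]
force: [-0.4, -0.6, -0.9]
grip_width: 0.992
grip_force: 0.0
```

```bash
python3 chk.py; python3 tubs.py; echo drawer; python3 -c "
from tubs import *
tubs(480,620,-110,100,55,80)"
```

```text
t 16.35 tcp [ 449.5 -339.5  144.2] local -289.5 -427.7 closing yaw 27.32 w 0.9918842459413366 f [-0.4 -0.6 -0.9]
side 492 z 50.6 c [ 449.6 -340.2] size [60.3 45.9] long-axis deg 25.5
drawer
top 239 z 71.1 c [537.3 -28.7] size [43.3 59.2] long-axis deg -3.9
side 263 z 69.8 c [536.  -29.9] size [49.7 58.5] long-axis deg -4.8
```

>>> {"op": "apply_moves", "data": {"targets": [[85,[0.5,-1,-40],[0,0,-1]],[85,[0.5,-1,-80],[0,0,-1]],[85,[0.5,-1,-115],[0,0,-1]],[85,[0.5,-1,-130],[0,0,-1]],[85,[0.5,-1,-137],[0,0,-1]],[85,[0.5,-1,-137],[0,0,-1]],[40,[0.5,-1,-137],[0,0,-1]],[40,[0.5,-1,-137],[0,0,-1]],[40,[0.5,-1,-137],[0,0,-1]],[40,[0.5,-1,-137],[0,0,-1]],[40,[0.5,-1,-137],[0,0,-1]],[40,[0.5,-1,-137],[0,0,-1]]], "squeeze": 40}}

```text
time_s: 17.75
eef_pos: [450.6, -341.7, 8.7]
ee_rot: [0.001, 0.528, 0.849, -0.0]
force: [-0.9, 1.4, 7.8]
grip_width: 0.698
grip_force: 44.5
```

>>> {"op": "apply_moves", "data": {"targets": [[40,[0,0,20],[0,0,0]],[40,[0,0,50],[0,0,0]],[40,[0,0,85],[0,0,0]],[40,[0,0,115],[0,0,0]],[40,[0,0,120],[0,0,0]],[40,[6,25,120],[0,0,-2]],[40,[16,63,120],[0,0,-5]],[40,[26,103,120],[0,0,-8]],[40,[36,143,120],[0,0,-12]],[40,[46,183,120],[0,0,-16]],[40,[56,223,120],[0,0,-20]],[40,[66,263,120],[0,0,-24]],[40,[76,303,120],[0,0,-27]],[40,[86,343,120],[0,0,-30]],[40,[92,366,120],[0,0,-30]],[40,[92,366,120],[0,0,-30]],[40,[92,366,120],[0,0,-30]]], "squeeze": 50}}

```text
time_s: 19.45
eef_pos: [541.4, 25.0, 126.3]
ee_rot: [-0.001, 0.73, 0.684, -0.001]
force: [0.6, -0.3, -1.5]
grip_width: 0.699
grip_force: 55.5
```

```bash
python3 chk.py; python3 - <<'E'
from h import *
from chk import *
img,d=capture("side"); c=cloud("side",d); L=np.stack([(c[...,:2]-O)@xv,(c[...,:2]-O)@yv,c[...,2]],-1)
for lo,hi in(([-265,-110,105],[-180,-40,140]),([-265,-150,20],[-180,-60,80])):
    m=np.all((L>lo)&(L<hi),-1); Q=L[m]; print(len(Q),np.percentile(Q,[3,50,97],axis=0).round(1))
E
```

```text
t 19.45 tcp [541.4  25.  126.3] local -222.0 -57.9 closing yaw -3.74 w 0.6990544874946126 f [ 0.6 -0.3 -1.5]
t 19.45 tcp [541.4  25.  126.3] local -222.0 -57.9 closing yaw -3.74 w 0.6990544874946126 f [ 0.6 -0.3 -1.5]
125 [[-256.7  -78.3  120.4]
 [-224.5  -74.8  131.4]
 [-194.9  -66.4  139.6]]
564 [[-257.5 -143.9   20.9]
 [-224.1 -131.7   53.1]
 [-189.7  -92.7   72.2]]
```

>>> {"op": "apply_moves", "data": {"targets": [[40,[0,0,-25],[0,0,0]],[40,[0,0,-55],[0,0,0]],[40,[0,0,-80],[0,0,0]],[40,[0,0,-93],[0,0,0]],[40,[0,0,-98],[0,0,0]],[40,[0,0,-100],[0,0,0]],[40,[0,0,-100],[0,0,0]],[40,[0,0,-100],[0,0,0]]]}}

```text
time_s: 20.3
eef_pos: [542.5, 24.7, 28.3]
ee_rot: [0.001, 0.73, 0.683, 0.001]
force: [0.4, -0.3, -1.7]
grip_width: 0.696
grip_force: 55.6
```

>>> {"op": "apply_moves", "data": {"targets": [[40,[0,0,-1.5],[0,0,0]],[40,[0,0,-1.5],[0,0,0]],[78,[0,0,-1.5],[0,0,0]],[78,[0,0,-1.5],[0,0,0]],[78,[0,0,-1.5],[0,0,0]],[78,[0,0,20],[0,0,0]],[78,[0,0,55],[0,0,0]],[60,[0,0,95],[0,0,0]],[40,[4,45,95],[0,0,0]],[40,[8,90,95],[0,0,0]],[40,[12,130,95],[0,0,0]],[40,[14,163,95],[0,0,0]],[40,[14,163,95],[0,0,0]],[40,[14,163,95],[0,0,0]]]}}

```text
time_s: 21.7
eef_pos: [555.8, 188.2, 122.3]
ee_rot: [0.0, 0.73, 0.684, -0.0]
force: [0.4, -0.3, 0.1]
grip_width: 0.465
grip_force: 0.0
```

```bash
python3 chk.py; python3 -c "
from tubs import *
tubs(480,620,-110,60,55,80)"; python3 - <<'E'
from h import *
o=[]
for n,u in(("top",(200,120,360,260)),("side",(180,120,340,260))):
    img=cv2.imread(f"pics/last_{n}.png"); o.append(cv2.resize(img[u[1]:u[3],u[0]:u[2]],(400,350),interpolation=cv2.INTER_CUBIC))
cv2.imwrite("pics/p2.png",cv2.convertScaleAbs(np.hstack(o),alpha=1.3))
E
```

```text
t 21.7 tcp [555.8 188.2 122.3] local -218.5 105.9 closing yaw -3.73 w 0.46524785683111414 f [ 0.4 -0.3  0.1]
top 245 z 70.3 c [543.1  27.4] size [43.8 61.2] long-axis deg -3.8
top 243 z 70.4 c [536.  -29.1] size [43.8 61.1] long-axis deg -4.3
side 497 z 69.9 c [538.6  -1.8] size [106.9  59.3] long-axis deg 85.7
```

View pics/p2.png

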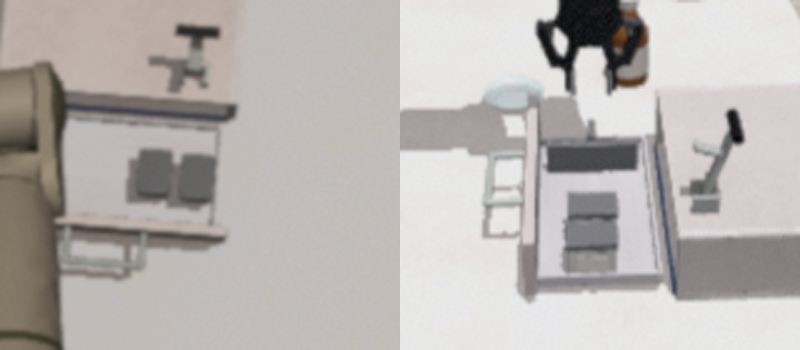

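Both tubs stand upright and parallel in the drawer, at local y -112 and -55. I'll go down on the divider's fin.

>>> {"op": "apply_moves", "data": {"targets": [[40,[0,0,-30],[0,0,0]],[40,[0,0,-55],[0,0,0]],[40,[0,0,-72],[0,0,0]],[40,[0,0,-79],[0,0,0]],[40,[0,0,-79],[0,0,0]],[0,[0,0,-79],[0,0,0]],[0,[0,0,-79],[0,0,0]],[0,[0,0,-79],[0,0,0]],[0,[0,0,-79],[0,0,0]],[0,[0,0,-79],[0,0,0]]], "squeeze": 50}}

```text
time_s: 22.8
eef_pos: [556.6, 187.8, 44.5]
ee_rot: [0.001, 0.73, 0.683, 0.001]
force: [-1.5, -2.0, 6.5]
grip_width: 0.106
grip_force: 52.5
```

>>> {"op": "apply_moves", "data": {"targets": [[0,[-0.3,-5,0],[0,0,0]],[0,[-1,-15,0],[0,0,0]],[0,[-2,-30,0],[0,0,0]],[0,[-3,-45,0],[0,0,0]],[0,[-4,-60,0],[0,0,0]],[0,[-5,-75,0],[0,0,0]],[0,[-5.7,-85,0],[0,0,0]],[0,[-6.3,-95,0],[0,0,0]],[0,[-6.6,-100,0],[0,0,0]],[0,[-6.6,-100,0],[0,0,0]]], "squeeze": 80}}

```text
time_s: 23.8
eef_pos: [550.0, 87.3, 44.6]
ee_rot: [0.001, 0.73, 0.683, 0.001]
force: [-2.7, -2.7, 7.2]
grip_width: 0.103
grip_force: 80.7
```

```bash
python3 chk.py;python3 -c "
from tubs import *
tubs(480,620,-110,60,55,80)"
```

```text
t 23.8 tcp [550.   87.3  44.6] local -217.5 4.8 closing yaw -3.84 w 0.10279073084276116 f [-2.7 -2.7  7.2]
top 145 z 70.9 c [544.  20.] size [28.3 59.5] long-axis deg -3.5
top 234 z 70.8 c [537.9 -29.1] size [43.4 60.9] long-axis deg -4.6
side 517 z 69.7 c [541.8   3.3] size [117.3  63.1] long-axis deg 82.2
```

>>> {"op": "apply_moves", "data": {"targets": [[0,[-0.2,-3,0],[0,0,0]],[0,[-0.4,-6,0],[0,0,0]],[0,[-0.6,-9,0],[0,0,0]],[0,[-0.8,-12,0],[0,0,0]],[0,[-1,-15,0],[0,0,0]],[0,[-1.1,-17,0],[0,0,0]]]}}

```text
time_s: 24.5
eef_pos: [548.9, 71.4, 44.6]
ee_rot: [0.0, 0.73, 0.683, 0.001]
force: [-1.1, 4.4, 8.7]
grip_width: 0.102
grip_force: 80.8
```

>>> {"op": "apply_moves", "data": {"targets": [[0,[-0.1,-2,0],[0,0,0]],[0,[-0.2,-3.5,0],[0,0,0]],[0,[-0.3,-5,0],[0,0,0]]]}}

```text
time_s: 24.8
eef_pos: [548.6, 66.5, 44.6]
ee_rot: [0.0, 0.73, 0.683, 0.001]
force: [-1.6, 5.8, 8.1]
grip_width: 0.102
grip_force: 80.7
```

>>> {"op": "apply_moves", "data": {"targets": [[0,[-0.1,-1,0],[0,0,0]],[0,[-0.1,-2,0],[0,0,0]]]}}

```text
time_s: 25.0
eef_pos: [548.5, 64.6, 44.6]
ee_rot: [0.0, 0.73, 0.683, 0.001]
force: [-1.2, 6.0, 7.7]
grip_width: 0.105
grip_force: 80.7
```

>>> {"op": "apply_moves", "data": {"targets": [[0,[-0.1,-1,0],[0,0,0]],[0,[-0.1,-1.5,0],[0,0,0]],[0,[-0.1,-1.5,0],[0,0,0]]]}}

```text
time_s: 25.3
eef_pos: [548.4, 63.1, 44.6]
ee_rot: [0.0, 0.73, 0.683, 0.001]
force: [-1.5, 5.0, 7.4]
grip_width: 0.103
grip_force: 80.7
```

>>> {"op": "apply_moves", "data": {"targets": [[0,[-0.1,-1,0],[0,0,0]],[0,[-0.1,-2,0],[0,0,0]],[0,[-0.1,-2,0],[0,0,0]]]}}

```text
time_s: 25.6
eef_pos: [548.4, 63.0, 44.7]
ee_rot: [-0.001, 0.73, 0.683, 0.002]
force: [1.2, 16.0, 8.5]
grip_width: 0.103
grip_force: 80.7
```

```bash
python3 chk.py;python3 -c "
from tubs import *
tubs(480,620,-110,60,55,80)"
```

```text
t 25.6 tcp [548.4  63.   44.7] local -217.6 -19.5 closing yaw -3.82 w 0.1031254004265378 f [ 1.2 16.   8.5]
top 327 z 70.3 c [538.5 -22.7] size [64.1 60.5] long-axis deg 86.2
side 622 z 69.9 c [552.4   1.2] size [113.1 119.3] long-axis deg -78.8
```

The force jumped to 16 N while the divider stopped with its face at local y≈-52.5. That matches two tubs packed against the wall (-140+88). Releasing now.

>>> {"op": "apply_moves", "data": {"targets": [[0,[0,0,0],[0,0,0]],[40,[0,0,0],[0,0,0]],[40,[0,0,0],[0,0,0]],[40,[0,0,0],[0,0,0]],[40,[0,0,30],[0,0,0]],[40,[0,0,70],[0,0,0]],[40,[0,5,100],[0,0,0]],[40,[-45,12,100],[0,0,0]],[40,[-90,20,100],[0,0,0]],[40,[-127,28,100],[0,0,0]],[40,[-127,28,100],[0,0,0]],[40,[-127,28,100],[0,0,0]]]}}

```text
time_s: 26.9
eef_pos: [420.8, 88.2, 143.8]
ee_rot: [0.001, 0.73, 0.683, 0.0]
force: [0.9, -0.4, 0.2]
grip_width: 0.465
grip_force: 0.0
```

```bash
python3 chk.py; python3 -c "
from tubs import *
tubs(480,620,-110,60,55,80)"; python3 - <<'E'
from h import *
from chk import O,xv,yv
o=[]
for n,u in(("top",(220,130,320,230)),("side",(220,150,320,250))):
    img=cv2.imread(f"pics/last_{n}.png"); o.append(cv2.resize(img[u[1]:u[3],u[0]:u[2]],(400,400),interpolation=cv2.INTER_CUBIC))
    i,d=capture(n); c=cloud(n,d); L=np.stack([(c[...,:2]-O)@xv,(c[...,:2]-O)@yv,c[...,2]],-1)
    for t,lo,hi in(("plate",[-280,-80,58],[-262,60,66]),("handle",[-365,-60,60],[-330,-20,80]),("end wall",[-280,-150,22],[-150,-120,34])):
        Q=L[np.all((L>lo)&(L<hi),-1)]
        if len(Q): print(n,t,len(Q),np.percentile(Q,[5,50,95],axis=0).round(1).tolist())
cv2.imwrite("pics/p3.png",cv2.convertScaleAbs(np.hstack(o),alpha=1.3))
E
```

```text
t 26.9 tcp [420.8  88.2 143.8] local -346.5 -2.8 closing yaw -3.8 w 0.46533765831726703 f [ 0.9 -0.4  0.2]
top 592 z 70.5 c [ 5.553e+02 -5.000e-01] size [112.9  88.8] long-axis deg 83.1
side 568 z 69.8 c [543.6  -1.5] size [112.7 117.9] long-axis deg -4.5
t 27.0 tcp [421.6  88.  143.6] local -345.7 -3.0 closing yaw -3.82 w 0.47088756806901844 f [ 0.6 -0.3 -0. ]
top end wall 54 [[-267.7, -141.6, 22.7], [-217.2, -138.8, 28.6], [-154.0, -122.2, 33.0]]
side plate 19 [[-276.5, -52.1, 60.5], [-270.3, -46.3, 62.7], [-264.3, -37.4, 65.4]]
side handle 38 [[-351.1, -52.6, 68.0], [-344.8, -45.8, 70.8], [-332.9, -23.1, 74.8]]
side end wall 172 [[-269.1, -145.1, 22.7], [-216.9, -140.7, 28.0], [-156.6, -134.4, 32.6]]
```

View pics/p3.png

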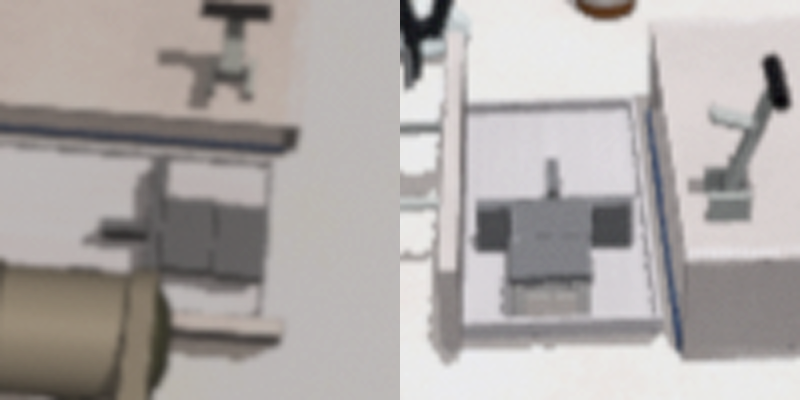

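The row is packed: both tubs touch between the divider and the end wall in each view. Next I'll pinch the handle and shut the drawer.

>>> {"op": "apply_moves", "data": {"targets": [[40,[0,2,-40],[0,0,0]],[40,[0,2,-70],[0,0,0]],[40,[0,2,-88],[0,0,0]],[40,[0,2,-95],[0,0,0]],[40,[0,2,-95],[0,0,0]],[0,[0,2,-95],[0,0,0]],[0,[0,2,-95],[0,0,0]],[0,[0,2,-95],[0,0,0]],[0,[0,2,-95],[0,0,0]],[0,[0,2,-95],[0,0,0]]], "squeeze": 60}}

```text
time_s: 28.1
eef_pos: [421.4, 90.3, 49.3]
ee_rot: [0.001, 0.73, 0.683, 0.001]
force: [-0.6, 0.0, 6.8]
grip_width: 0.094
grip_force: 58.6
```

>>> {"op": "apply_moves", "data": {"targets": [[0,[3,-0.2,0],[0,0,0]],[0,[9,-0.6,0],[0,0,0]],[0,[18,-1.2,0],[0,0,0]],[0,[28,-1.9,0],[0,0,0]],[0,[38,-2.5,0],[0,0,0]],[0,[48,-3.2,0],[0,0,0]],[0,[58,-3.9,0],[0,0,0]],[0,[68,-4.5,0],[0,0,0]],[0,[78,-5.2,0],[0,0,0]],[0,[88,-5.9,0],[0,0,0]],[0,[98,-6.5,0],[0,0,0]],[0,[108,-7.2,0],[0,0,0]],[0,[118,-7.9,0],[0,0,0]],[0,[128,-8.5,0],[0,0,0]],[0,[136,-9.1,0],[0,0,0]],[0,[142,-9.5,0],[0,0,0]],[0,[146,-9.7,0],[0,0,0]],[0,[148,-9.9,0],[0,0,0]],[0,[150,-10,0],[0,0,0]],[0,[150,-10,0],[0,0,0]]]}}

```text
time_s: 30.1
eef_pos: [571.5, 79.7, 49.4]
ee_rot: [0.001, 0.73, 0.683, 0.0]
force: [0.0, -4.6, 4.9]
grip_width: 0.094
grip_force: 58.8
```

```bash
python3 chk.py
```

```text
t 30.1 tcp [571.5  79.7  49.4] local -195.6 -1.3 closing yaw -3.81 w 0.09400113935925042 f [ 0.  -4.6  4.9]
```

>>> {"op": "apply_moves", "data": {"targets": [[0,[2,-0.1,0],[0,0,0]],[0,[4,-0.2,0],[0,0,0]],[0,[6,-0.3,0],[0,0,0]],[0,[8,-0.4,0],[0,0,0]],[0,[8,-0.4,0],[0,0,0]]]}}

```text
time_s: 30.6
eef_pos: [578.8, 79.2, 49.3]
ee_rot: [0.0, 0.73, 0.683, -0.0]
force: [-4.4, -6.3, 7.7]
grip_width: 0.094
grip_force: 59.2
```

>>> {"op": "apply_moves", "data": {"targets": [[0,[1,0,0],[0,0,0]],[0,[2,-0.1,0],[0,0,0]],[0,[2,-0.1,0],[0,0,0]]]}}

```text
time_s: 30.9
eef_pos: [578.8, 79.2, 49.3]
ee_rot: [-0.001, 0.73, 0.683, -0.002]
force: [-15.3, -6.8, 15.6]
grip_width: 0.091
grip_force: 60.1
```

>>> {"op": "apply_moves", "data": {"targets": [[30,[0,0,0],[0,0,0]],[30,[0,0,0],[0,0,0]],[30,[0,0,0],[0,0,0]],[40,[0,0,30],[0,0,0]],[40,[0,0,70],[0,0,0]],[40,[0,0,120],[0,0,0]],[40,[0,0,170],[0,0,0]],[40,[0,0,200],[0,0,0]],[40,[0,0,200],[0,0,0]]]}}

```text
time_s: 31.8
eef_pos: [582.2, 80.0, 253.1]
ee_rot: [0.003, 0.73, 0.683, 0.003]
force: [0.2, 0.1, -0.6]
grip_width: 0.464
grip_force: 0.0
```

```bash
python3 chk.py; python3 - <<'E'
from h import *
from chk import O,xv,yv
o=[]
for n in("top","side"):
    i,d=capture(n); c=cloud(n,d); L=np.stack([(c[...,:2]-O)@xv,(c[...,:2]-O)@yv,c[...,2]],-1)
    dark=(i.max(2)<60)
    m=dark&np.all((L>[-110,-150,170])&(L<[-20,-55,225]),-1); Q=L[m]; print(n,"bar",len(Q),np.percentile(Q,[5,50,95],axis=0).round(1).tolist() if len(Q) else "")
    v,u=np.nonzero(m); print(u.mean(),v.mean())
    Q=L[np.all((L>[-170,-160,80])&(L<[-125,160,93.5]),-1)]; print(n,"panel",len(Q),np.percentile(Q,[5,50,95],axis=0).round(1).tolist() if len(Q) else "")
    u=(200,70,320,220) if n=="top" else (220,120,400,260)
    o.append(cv2.resize(i[u[1]:u[3],u[0]:u[2]],(400,420),interpolation=cv2.INTER_CUBIC))
# two-view triangulation of bar centre
cv2.imwrite("pics/p4.png",cv2.convertScaleAbs(np.hstack(o),alpha=1.3))
E
```

```text
t 31.8 tcp [582.2  80.  253.1] local -185.0 -0.3 closing yaw -3.78 w 0.46363963258477775 f [ 0.2  0.1 -0.6]
t 31.8 tcp [582.2  80.  253.1] local -185.0 -0.3 closing yaw -3.78 w 0.46363963258477775 f [ 0.2  0.1 -0.6]
top bar 62 [[-71.7, -120.0, 187.9], [-67.1, -101.3, 206.0], [-62.3, -79.7, 212.8]]
278.8709677419355 132.74193548387098
top panel 163 [[-141.9, -147.2, 81.7], [-135.7, -81.4, 89.8], [-126.0, 153.2, 93.2]]
side bar 52 [[-72.6, -126.4, 196.3], [-69.1, -109.8, 205.9], [-64.0, -80.3, 208.2]]
313.4230769230769 170.5
side panel 289 [[-144.0, -155.4, 83.8], [-137.0, -36.2, 91.6], [-128.6, 134.0, 93.2]]
```

View pics/p4.png

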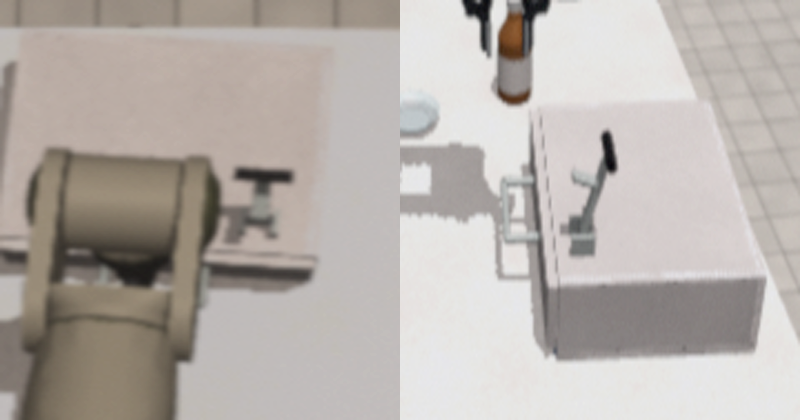

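The side view shows the drawer front flush against the cabinet, and the latch is still leaning back with its crossbar near (607,152) in the crop. I'll move above the crossbar and then down.

>>> {"op": "apply_moves", "data": {"targets": [[40,[25,-25,2],[0,0,0]],[40,[55,-55,2],[0,0,0]],[40,[85,-85,2],[0,0,0]],[40,[105,-104,2],[0,0,0]],[40,[110,-109,2],[0,0,0]],[40,[110,-109,2],[0,0,0]],[40,[110,-109,-30],[0,0,0]],[40,[110,-109,-55],[0,0,0]],[40,[110,-109,-72],[0,0,0]],[40,[110,-109,-72],[0,0,0]],[40,[110,-109,-72],[0,0,0]]]}}

```text
time_s: 33.0
eef_pos: [690.0, -27.9, 176.4]
ee_rot: [-0.0, 0.73, 0.684, -0.0]
force: [-0.8, -0.8, 1.0]
grip_width: 0.475
grip_force: 0.0
```

```bash
python3 chk.py
```

```text
t 33.0 tcp [690.  -27.9 176.4] local -70.2 -100.8 closing yaw -3.73 w 0.47461051666670606 f [-0.8 -0.8  1. ]
```

>>> {"op": "apply_moves", "data": {"targets": [[40,[2.5,0,4],[0,0,0]],[40,[2.5,0,4],[0,0,0]],[0,[2.5,0,4],[0,0,0]],[0,[2.5,0,4],[0,0,0]],[0,[2.5,0,4],[0,0,0]],[0,[2.5,0,4],[0,0,0]],[0,[2.5,0,4],[0,0,0]]], "squeeze": 40}}

```text
time_s: 33.7
eef_pos: [692.7, -29.1, 180.8]
ee_rot: [-0.0, 0.73, 0.683, -0.0]
force: [-4.1, 1.3, 5.4]
grip_width: 0.18
grip_force: 37.5
```

```bash
python3 chk.py; python3 - <<'E'
import numpy as np
from chk import O,xv,yv,p
# bar height unknown by mm: use measured local x for theta
lx=(p[:2]-O)@xv
th0=np.arccos((-95-lx)/95); print("theta0",th0)
P=lambda t: np.array([-95-95*np.cos(t),110+95*np.sin(t)])
for t in np.linspace(th0,-0.03,26):
    d=P(t)-P(th0); print(round(t,2), [round(d[0]*xv[0],1),round(d[0]*xv[1],1),round(d[1],1)])
E
```

```text
t 33.7 tcp [692.7 -29.1 180.8] local -67.4 -101.8 closing yaw -3.79 w 0.18006998078051986 f [-4.1  1.3  5.4]
t 33.7 tcp [692.7 -29.1 180.8] local -67.4 -101.8 closing yaw -3.79 w 0.18006998078051986 f [-4.1  1.3  5.4]
theta0 1.865786314449917
1.87 [np.float64(0.0), np.float64(-0.0), np.float64(0.0)]
1.79 [np.float64(-7.0), np.float64(0.5), np.float64(1.8)]
1.71 [np.float64(-14.0), np.float64(0.9), np.float64(3.1)]
1.64 [np.float64(-21.2), np.float64(1.4), np.float64(3.9)]
1.56 [np.float64(-28.3), np.float64(1.9), np.float64(4.1)]
1.49 [np.float64(-35.5), np.float64(2.4), np.float64(3.8)]
1.41 [np.float64(-42.7), np.float64(2.8), np.float64(2.9)]
1.33 [np.float64(-49.7), np.float64(3.3), np.float64(1.5)]
1.26 [np.float64(-56.6), np.float64(3.8), np.float64(-0.5)]
1.18 [np.float64(-63.4), np.float64(4.2), np.float64(-2.9)]
1.11 [np.float64(-69.9), np.float64(4.7), np.float64(-5.9)]
1.03 [np.float64(-76.2), np.float64(5.1), np.float64(-9.4)]
0.96 [np.float64(-82.2), np.float64(5.5), np.float64(-13.3)]
0.88 [np.float64(-88.0), np.float64(5.9), np.float64(-17.7)]
0.8 [np.float64(-93.3), np.float64(6.2), np.float64(-22.5)]
0.73 [np.float64(-98.3), np.float64(6.5), np.float64(-27.7)]
0.65 [np.float64(-102.9), np.float64(6.8), np.float64(-33.2)]
0.58 [np.float64(-107.0), np.float64(7.1), np.float64(-39.1)]
0.5 [np.float64(-110.7), np.float64(7.4), np.float64(-45.3)]
0.42 [np.float64(-113.9), np.float64(7.6), np.float64(-51.7)]
0.35 [np.float64(-116.6), np.float64(7.8), np.float64(-58.4)]
0.27 [np.float64(-118.8), np.float64(7.9), np.float64(-65.3)]
0.2 [np.float64(-120.5), np.float64(8.0), np.float64(-72.3)]
0.12 [np.float64(-121.6), np.float64(8.1), np.float64(-79.4)]
0.05 [np.float64(-122.2), np.float64(8.1), np.float64(-86.5)]
-0.03 [np.float64(-122.3), np.float64(8.1), np.float64(-93.7)]
```

Crossbar gripped (opening about 15 mm). I'll swing it along the arc, first half now.

>>> {"op": "apply_moves", "data": {"targets": [[0,[-7,0.5,1.8],[0,0,0]],[0,[-14,0.9,3.1],[0,0,0]],[0,[-21.2,1.4,3.9],[0,0,0]],[0,[-28.3,1.9,4.1],[0,0,0]],[0,[-35.5,2.4,3.8],[0,0,0]],[0,[-42.7,2.8,2.9],[0,0,0]],[0,[-49.7,3.3,1.5],[0,0,0]],[0,[-56.6,3.8,-0.5],[0,0,0]],[0,[-63.4,4.2,-2.9],[0,0,0]],[0,[-69.9,4.7,-5.9],[0,0,0]],[0,[-76.2,5.1,-9.4],[0,0,0]]], "squeeze": 50}}

```text
time_s: 34.8
eef_pos: [626.3, -24.7, 179.4]
ee_rot: [0.013, 0.73, 0.683, 0.012]
force: [31.2, 3.4, 26.7]
grip_width: 0.143
grip_force: 141.1
```

```bash
python3 chk.py
```

```text
t 34.8 tcp [626.3 -24.7 179.4] local -133.9 -101.8 closing yaw -3.87 w 0.14331276907486876 f [31.2  3.4 26.7]
```

Past vertical the stem bears on the rear pad: 31 N, with the TCP held back about 10 mm. I'll relax, release, and finish by pressing the bar down from above with shut fingers.

>>> {"op": "apply_moves", "data": {"targets": [[10,[5,-0.3,4],[0,0,0]],[12,[10,-0.7,8],[0,0,0]],[22,[10,-0.7,8],[0,0,0]],[26,[10,-0.7,12],[0,0,0]],[30,[10,-0.7,25],[0,0,0]],[30,[10,-0.7,45],[0,0,0]],[10,[10,-0.7,70],[0,0,0]],[0,[10,-0.7,70],[0,0,0]],[0,[10,-0.7,70],[0,0,0]],[0,[10,-0.7,70],[0,0,0]]], "squeeze": 30}}

```text
time_s: 35.8
eef_pos: [626.6, -24.7, 240.1]
ee_rot: [-0.001, 0.73, 0.683, -0.001]
force: [-0.1, -0.4, -0.7]
grip_width: 0.0
grip_force: 0.0
```

```bash
python3 chk.py; python3 - <<'E'
from h import *
from chk import O,xv,yv
for n in("side","top"):
    i,d=capture(n); c=cloud(n,d); L=np.stack([(c[...,:2]-O)@xv,(c[...,:2]-O)@yv,c[...,2]],-1)
    dark=(i.max(2)<60)
    m=dark&np.all((L>[-200,-150,120])&(L<[-20,-55,222]),-1); Q=L[m]; print(n,"bar",len(Q),np.percentile(Q,[5,50,95],axis=0).round(1).tolist() if len(Q) else "")
    if n=="side": cv2.imwrite("pics/p5.png",cv2.convertScaleAbs(cv2.resize(i[90:250,240:400],(600,600),interpolation=cv2.INTER_CUBIC),alpha=1.3))
E
```

```text
t 35.8 tcp [626.6 -24.7 240.1] local -133.7 -101.8 closing yaw -3.8 w 0.0003186255773302736 f [-0.1 -0.4 -0.7]
t 35.8 tcp [626.6 -24.7 240.1] local -133.7 -101.8 closing yaw -3.8 w 0.0003186255773302736 f [-0.1 -0.4 -0.7]
side bar 43 [[-137.1, -125.9, 194.9], [-133.3, -111.0, 203.1], [-128.1, -83.2, 205.4]]
top bar 20 [[-135.7, -121.4, 198.4], [-129.5, -115.3, 203.7], [-123.2, -78.4, 209.9]]
```

View pics/p5.png

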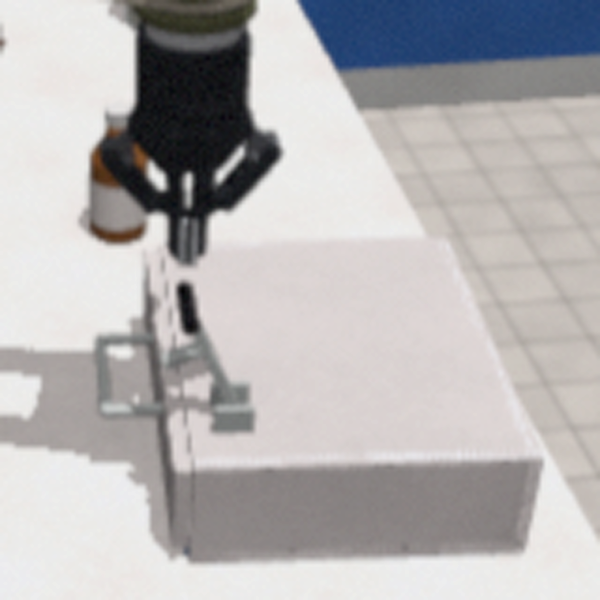

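The bar is now at angle ≈1.17, free, with the shut fingers above it. I'll press along the arc from above.

>>> {"op": "apply_moves", "data": {"targets": [[0,[4,0,-20],[0,0,0]],[0,[4,0,-33],[0,0,0]],[0,[3,0,-40],[0,0,0]],[0,[-4,0.3,-43],[0,0,0]],[0,[-9.6,0.6,-47],[0,0,0]],[0,[-15,1,-51],[0,0,0]],[0,[-21,1.4,-56],[0,0,0]],[0,[-26,1.7,-61],[0,0,0]],[0,[-31,2.1,-66],[0,0,0]],[0,[-35,2.3,-72],[0,0,0]],[0,[-39,2.6,-78],[0,0,0]]]}}

```text
time_s: 37.0
eef_pos: [587.1, -22.0, 163.2]
ee_rot: [-0.0, 0.73, 0.683, -0.0]
force: [-4.0, 1.0, 6.1]
grip_width: 0.001
grip_force: 2.6
```

```bash
python3 chk.py
```

```text
t 37.0 tcp [587.1 -22.  163.2] local -173.3 -101.8 closing yaw -3.79 w 0.0013332199157300604 f [-4.   1.   6.1]
```

>>> {"op": "apply_moves", "data": {"targets": [[0,[-3.3,0.2,-6],[0,0,0]],[0,[-6.5,0.4,-12.5],[0,0,0]],[0,[-9,0.6,-19],[0,0,0]],[0,[-11,0.7,-26],[0,0,0]],[0,[-12.5,0.8,-33],[0,0,0]],[0,[-13.5,0.9,-40],[0,0,0]],[0,[-14,0.9,-45],[0,0,0]],[0,[-14,0.9,-48],[0,0,0]]]}}

```text
time_s: 37.8
eef_pos: [574.1, -21.3, 116.2]
ee_rot: [0.0, 0.73, 0.683, 0.0]
force: [-13.6, 1.9, 31.7]
grip_width: -0.0
grip_force: 15.4
```

```bash
python3 chk.py
```

```text
t 37.8 tcp [574.1 -21.3 116.2] local -186.3 -101.9 closing yaw -3.79 w -0.00021981251453694612 f [-13.6   1.9  31.7]
```

>>> {"op": "apply_moves", "data": {"targets": [[0,[0,0,3],[0,0,0]],[0,[0,0,20],[0,0,0]],[0,[0,0,60],[0,0,0]],[0,[-20,0,100],[0,0,0]],[0,[-65,0,110],[0,0,0]],[0,[-110,0,110],[0,0,0]],[0,[-150,20,110],[0,0,0]],[0,[-180,50,110],[0,0,0]],[0,[-180,50,110],[0,0,0]],[0,[-180,50,110],[0,0,0]]]}}

```text
time_s: 38.8
eef_pos: [394.2, 28.9, 225.2]
ee_rot: [0.001, 0.73, 0.684, 0.0]
force: [-0.0, -0.3, -0.7]
grip_width: 0.003
grip_force: 0.0
```

```bash
python3 chk.py; python3 - <<'E'
from h import *
from chk import O,xv,yv
o=[]
for n in("top","side"):
    i,d=capture(n); c=cloud(n,d); L=np.stack([(c[...,:2]-O)@xv,(c[...,:2]-O)@yv,c[...,2]],-1)
    m=(i.max(2)<60)&np.all((L>[-215,-140,98])&(L<[-150,-60,135]),-1); Q=L[m]; print(n,"bar",len(Q),np.percentile(Q,[5,50,95],axis=0).round(1).tolist() if len(Q) else "")
    Q=L[np.all((L>[-170,20,80])&(L<[-125,160,93.5]),-1)]; print(n,"panel",len(Q),np.percentile(Q,[5,50,95],axis=0).round(1).tolist() if len(Q) else "")
    Q=L[np.all((L>[-215,-60,60])&(L<[-172,60,80]),-1)]; print(n,"handle",len(Q),np.percentile(Q,[5,50,95],axis=0).round(1).tolist() if len(Q) else "")
    u=(120,70,320,270) if n=="top" else (200,120,380,300)
    o.append(cv2.resize(i[u[1]:u[3],u[0]:u[2]],(400,400),interpolation=cv2.INTER_CUBIC))
cv2.imwrite("pics/p6.png",cv2.convertScaleAbs(np.hstack(o),alpha=1.3))
E
```

```text
t 38.8 tcp [394.2  28.9 225.2] local -369.1 -63.8 closing yaw -3.75 w 0.003038919255186497 f [-0.  -0.3 -0.7]
t 38.8 tcp [394.2  28.9 225.2] local -369.1 -63.8 closing yaw -3.75 w 0.003038919255186497 f [-0.  -0.3 -0.7]
top bar 43 [[-193.9, -118.7, 107.5], [-190.5, -98.7, 116.8], [-185.9, -76.9, 121.3]]
top panel 138 [[-141.5, 26.8, 83.6], [-134.5, 89.9, 90.1], [-126.7, 152.6, 93.2]]
top handle 112 [[-190.8, -49.3, 64.2], [-186.3, 2.4, 72.2], [-175.9, 51.0, 77.3]]
side bar 43 [[-195.6, -125.1, 110.3], [-191.5, -109.0, 115.6], [-187.0, -83.0, 117.7]]
side panel 100 [[-143.5, 29.5, 88.2], [-136.9, 76.7, 91.9], [-129.2, 148.1, 93.3]]
side handle 50 [[-193.0, -11.3, 66.2], [-187.3, 29.6, 72.1], [-174.2, 51.1, 75.5]]
```

View pics/p6.png

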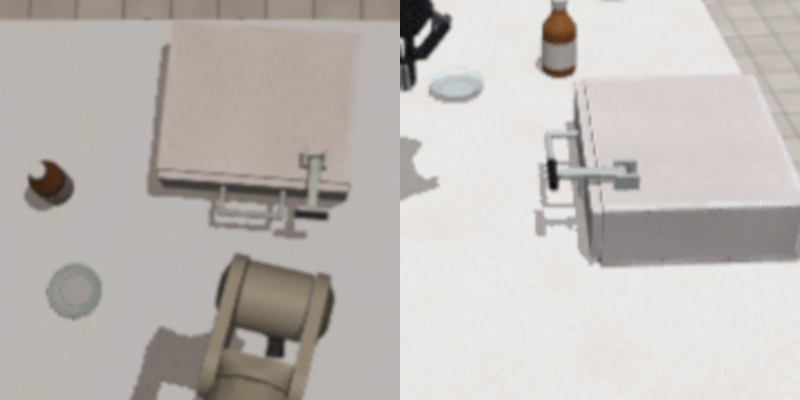

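The latch lies level, with its crossbar at (312,213) in the top crop and measured at local x -191, z top 117. The drawer is shut, and the dish and bottle have not moved. Handing in.

```bash
python3 -c "
from rig import ctrl
print(ctrl.finish_job())"
```

```text
the job is handed in; nothing more can be done
None
```

Job handed in: both tubs (only two were on the bench) stand packed between the end wall and the divider, the drawer is shut and the latch is fully down; along the way one tub had to be re-placed after shifting in the drawer, and the latch was finished by pressing after the gripper jammed on its stem (about 41 N at the fingers).

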